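# Clear the bit case and hold its sprung cover at the inspection mark

## Task

A brass spacer collar was left lying on the sprung green cover of the router-bit case: put it over the upright steel post of the wooden stand, down on the base, and let go of it. Then lift the cover by its steel bar handle until its red pointer stands at the middle of the orange mark on the curved scale, and finish while still holding the cover steady there with the fingers, nothing propping it, so that the bits inside can be looked over; do not lift the cover before the collar is on its post, and leave the other things where they are.

Things in the scene. Friction and masses are not known exactly. Their poses are not given: they have to be found in the camera images.
- case: grey steel box, 180 (x) x 220 (y) x 90 mm high, fixed to the bench, standing level, turned up to 0.3 rad. Origin: centre of its underside; x points to its far side, where the cover is hinged, y to its left, z up. A green cover (184 x 222 x 8 mm, flat upper face at z = 0.100) closes it. A white curved scale strip of radius 120 mm about the hinge line stands at its right, y = -0.120 to -0.153, and rises up to 105 mm above the hinge
- case_hinge (a point): middle of the cover's hinge line, at (0.09, 0, 0.094) of the case; the hinge line runs along the case's y. Does not move when the cover opens
- cover (a joint): opening angle of the green cover, rad: 0 shut (level), grows as its near edge is lifted, stop at 1.4. A hinge spring and the cover's weight (0.3 kg) pull it shut: at the bar handle the lift needs about 4 N when shut and 7 N at 0.7 rad; let go, it falls shut
- cover_bar (a point): middle of the bar handle on the cover near its free edge: a round steel bar of 12 mm diameter lying along the case's y, 104 mm free between its two end posts, its axis 48 mm above the hinge line (42 mm above the cover's face) and 170 mm on the near side of the hinge line when shut, i.e. at (-0.08, 0, 0.142) of the case; it swings with the cover about the hinge line. Round, so it can turn between fingers that pinch it from above along the case's x
- cover_pointer (a point): middle of the red pointer, a thin bar fixed to the right edge of the cover that reaches across the outer side of the scale; 129 mm from the hinge line, at y = -0.135 of the case; swings with the cover
- mark (a joint): angle at which the orange mark is set on the scale this time (0.35 to 0.7 rad): the cover's opening angle at which the red pointer is at the mark's middle. Does not move during the work
- mark_mid (a point): the point where the middle of the red pointer is to stand: 129 mm from the hinge line, over the black middle line of the orange mark. The orange mark is 36 mm wide and 18 mm long along the scale, so 0.075 rad either side of its middle
- collar: brass spacer collar, a loose ring of 46 mm outer diameter, 24 mm bore, 30 mm high, 0.12 kg, lying flat on the cover at the start, behind the bar handle. Origin: centre of its underside, z along its bore
- stand: fixed wooden base 90 x 90 x 14 mm with one upright steel post of 16 mm diameter in its middle. Origin: centre of its underside
- stand_seat (a point): foot of the post, on the upper face of the wooden base, 14 mm above the bench: the collar's underside ends here
- stand_tip (a point): top of the post, 50 mm above the base's upper face (64 mm above the bench)
- jar_teal: glass jar with teal lid, 60 mm wide, 109 mm high, loose, to be left alone. Origin: centre of its underside
- tape_measure: yellow tape measure, 61 x 76 x 66 mm, loose, to be left alone. Origin: centre of its underside
- glue: small glue bottle with green cone nozzle, 52 mm wide, 131 mm high, loose, to be left alone. Origin: centre of its underside
- pliers: pliers with red handles lying flat, 91 x 190 x 15 mm, loose, to be left alone. Origin: centre of their underside
Things that resemble listed ones, but are neither listed nor needed, are in the scene too. Of the things that look like the collar, the larger one is meant.

How it is judged (in metres and radians):
On the way, in this order (a step that is already met when the one before it is completed fails the run):
1. the collar sits on the post, down on the base and let go, with the cover still shut (horizontal distance between collar and stand_seat below 0.007 m and z of collar in the frame of stand_seat below 0.005 m and angle between collar's own z axis and vertical below 0.12 rad and contact force between the fingers and collar below 0.2 N and value of joint cover below 0.06 rad), for 0.2 s.
2. the fingers hold the cover with its pointer at the mark (distance between cover_pointer and mark_mid below 0.0095 m and contact force between the fingers and cover above 1 N), for 0.5 s.
At the end, for the whole second after the job is handed in: The collar is over the post (within 7 mm of its axis), upright, its underside within 5 mm of the base, and not touched by the fingers; the fingers alone hold the cover steady with the pointer within 9.5 mm (0.074 rad) of the middle of the orange mark, no loose thing propping it up (all of step 2 and horizontal distance between collar and stand_seat below 0.007 m and z of collar in the frame of stand_seat below 0.005 m and angle between collar's own z axis and vertical below 0.12 rad and contact force between each of the fingers, cover and collar below 0.2 N and velocity of joint cover between -0.1 and 0.1 rad/s and contact force between cover and jar_teal below 0.2 N and contact force between cover and tape_measure below 0.2 N and contact force between cover and glue below 0.2 N and contact force between cover and pliers below 0.2 N); the arm keeps its last pose, push and grip.
It fails at once if the cover is lifted before the collar is on its post (value of joint cover above 0.12 rad and horizontal distance between collar and stand_seat above 0.02 m).
It fails at once if the jar is moved more than 30 mm (distance of jar_teal from where it was at the start of the episode above 0.03 m).
It fails at once if the tape measure is moved more than 30 mm (distance of tape_measure from where it was at the start of the episode above 0.03 m).
It fails at once if the glue bottle is moved more than 30 mm (distance of glue from where it was at the start of the episode above 0.03 m).
It fails at once if the pair of pliers is moved more than 30 mm (distance of pliers from where it was at the start of the episode above 0.03 m).
It also fails if it takes over 59 s, if anything falls off the work surface, if the arm or the gripper's body presses on something with over 40 N, if the wrist force passes 120 N, or if a joint passes its speed limit or range.

## Robot

A 6-joint arm with a two-finger parallel gripper is mounted at the origin on a cart in front of the work surface, level with it; the furniture and walls round the work are solid. World frame = base frame: x ahead of the robot, y to its left, z up, the work surface at z = 0. Lengths are in mm, angles in rad, forces in N, time in s.
With the tool pointing down it reaches from about 250 to 725 mm from the base axis. Payload 9.7 kg.
Tool frame: the origin (TCP) lies on the front face of the gripper's body, between the roots of the fingers; the fingertips stand 73 mm ahead of it and the grasp point (between the pads) lies 54 mm ahead of it; z points along the fingers, y is the direction in which the jaws open and shut (so a half turn about z gives the same grasp; the last joint's range is limited). The gripper opens to 85 mm and grips with 20 to 120 N. Pads are 22 mm wide; open, the fingers measure 114 mm over their backs; the gripper's body (76 mm by 85 mm) begins 54 mm behind the grasp point. The pads swing forward as they close: fully open they stand 13 mm farther back than shut.
Start: joints at [-1.184, 0.087, 0.176, 1.66, 0, 1.571], TCP at [207.472, -509.365, 303.884] pointing down, gripper open.
Joint ranges: [-3.13, 3.13], [-0.85, 1.81], [-1.15, 1.24], [-2.2, 2.28], [-1.44, 1.52], [-3.14, 3.14]. Speed limits (rad/s): [2.22, 2.22, 2.57, 3.14, 3.14, 3.14].

## Interface

Orientations are given as a 3x3 rotation matrix whose columns are the frame's x, y, z axes.
In Python, from cell import sense, capture, camera_model, finish_job gives the robot as it stands. The module is installed in compiled form; this text tells all that it offers.
- The arm moves only by the shell command python3 -m inch 'ROWS' [OPENING]. ROWS is JSON, a list of rows, each a list of 6 numbers: the shift along the tool's x, y, z scaled (see below), then the turn, a rotation vector about the tool's x, y, z scaled (see below). In form: [[x, y, z, rx, ry, rz], ...]. A call has 1 to 20 rows; each row shifts and turns the pose as measured when the row begins, along the tool's axes as they then stand; what a row does not reach is not made up. The controller multiplies each number of a shift by 50 mm and each number of a turn by 1.5 rad. A row lasts 1/10 s, in which the tool goes at most 50 mm and 8.59 degrees, less where a joint would pass 70% of its speed; a pose out of reach is approached as far as the arm can. A call with a number of a shift or a turn outside -1 to 1 is refused whole. A call with a gripper value outside its range is refused whole. OPENING is the closure in counts, from 0 (fully open) to 255 (shut), set as the call begins (- or left out, the last holds). The fingers move at their own pace and stop on an object; the grip force is fixed at half the most. Time passes only in rows, so rows that do not move let the fingers close. It gives the time, the measured TCP pose, the force and the opening at its end, in the units of the state.
- sense(): the state, without advancing time (a new reading comes with each control period).
- capture(name): name is "scene" or "top"; returns (picture, depth): 384x512x3 uint8, blue, green, red; 384x512 float32, mm along the optical axis (not along the pixel's ray), 0 where there is no reading.
- camera_model(name): a dict with "vfov" (degrees; the focal length in pixels is half the picture's height over the tangent of half this angle, whatever the lens; pixels are square), "cx", "cy" (the principal point, pixels), "T" (4x4, takes a point from camera to world coordinates). Camera axes: x right, y up, looking along -z (the intrinsics and any distortion apply to the point x, -y, -z); pixel columns grow to the right and rows downward; lengths in mm; the calibration is good to about 2 mm. A picture is of the moment at which its call begins. camera_model takes no time and is no camera call.
- finish_job(): hands the job in, once; it reports no verdict.
The state is a dict: "t": time; "joint_pos": joint angles; "qd": joint speeds; "tau": joint torques, N m; "tcp_pos": TCP position; "tcp_rot": TCP orientation; "wrist_force": force on the tool from outside, world axes, zero at the start; "ft_torque": the same for the moment, N m; "finger_gap": opening from 0.0 (shut) to 1.0 (fully open).
Only numpy, scipy, OpenCV 4.12 (cv2) and the standard library are available. Lean on these libraries where they do the work, as an engineer would, in place of code of your own. Each camera call takes 0.05 s, during which the arm holds its last target. There are 200 camera calls.

## Working session

There is one attempt and no reset: what is moved stays moved. The work goes in short steps, Python scripts to look and compute and a shell command to move; the robot and the scene stay as the last step left them, time stands still between calls to the robot, and variables do not carry over. Pictures are saved under pics/ and viewed, about 8 in all and at most 12, crops included, and the job is handed in when it is done.

```bash
mkdir -p pics; cat > h.py <<'E'
import numpy as np, cv2
from cell import sense, capture, camera_model
def snap(n):
    b,d=capture(n); np.savez('%s.npz'%n,b=b,d=d); return b,d
def load(n):
    z=np.load('%s.npz'%n); return z['b'],z['d']
def pts(n,u,v,d):
    m=camera_model(n); f=192/np.tan(np.radians(m['vfov'])/2)
    u,v,d=[np.asarray(a,float) for a in (u,v,d)]
    p=np.stack([(u-m['cx'])/f*d,-(v-m['cy'])/f*d,-d,np.ones_like(d)],-1)
    return (p@np.array(m['T']).T)[...,:3]
def cloud(n,d):
    v,u=np.mgrid[:384,:512]; return pts(n,u,v,d)
def plane(n,u,v,z):
    a=pts(n,u,v,np.ones_like(np.asarray(u,float))); o=np.array(camera_model(n)['T'])[:3,3]
    r=a-o; return o+r*((z-o[2])/r[...,2])[...,None]
E
python3 - <<'E'
from h import *
for n in('scene','top'):
    b,d=snap(n); cv2.imwrite(f'pics/{n}0.png',cv2.resize(b,(800,600)))
    print({k:(np.round(v,3).tolist()) for k,v in camera_model(n).items()})
print(sense())
E
```

```text
{'vfov': 57.089, 'cx': 250.549, 'cy': 192.643, 'T': [[-0.689, 0.556, -0.465, 26.986], [-0.725, -0.512, 0.461, 518.457], [0.019, 0.654, 0.756, 910.711], [0.0, 0.0, 0.0, 1.0]]}
{'vfov': 49.039, 'cx': 256.61, 'cy': 187.283, 'T': [[0.01, 0.995, -0.094, 407.037], [-1.0, 0.011, 0.001, 33.418], [0.002, 0.094, 0.996, 1443.615], [0.0, 0.0, 0.0, 1.0]]}
{'t': 0.1, 'joint_pos': array([-1.18401312e+00,  8.73834520e-02,  1.75219478e-01,  1.65979715e+00,
        9.06678511e-06,  1.57079136e+00]), 'qd': array([ 0.00015347, -0.00247829,  0.00253756,  0.00127743,  0.00137924,
       -0.00062236]), 'tau': array([-3.48033154e-04, -5.21561837e+01,  4.65654659e+01,  1.59760262e-02,
        7.37794636e-06,  1.10204198e-05]), 'tcp_pos': array([ 207.42297601, -509.25884461,  303.26893638]), 'tcp_rot': array([[ 9.26125388e-01,  3.77215561e-01, -4.30978534e-04],
       [ 3.77215807e-01, -9.26124756e-01,  1.08217290e-03],
       [ 9.07256887e-06, -1.16479972e-03, -9.99999322e-01]]), 'wrist_force': array([0.85947539, 0.34138559, 0.0174902 ]), 'ft_torque': array([-0.00346792,  0.01062444,  0.00769525]), 'finger_gap': 1.0018430473545463}
```

View pics/scene0.png

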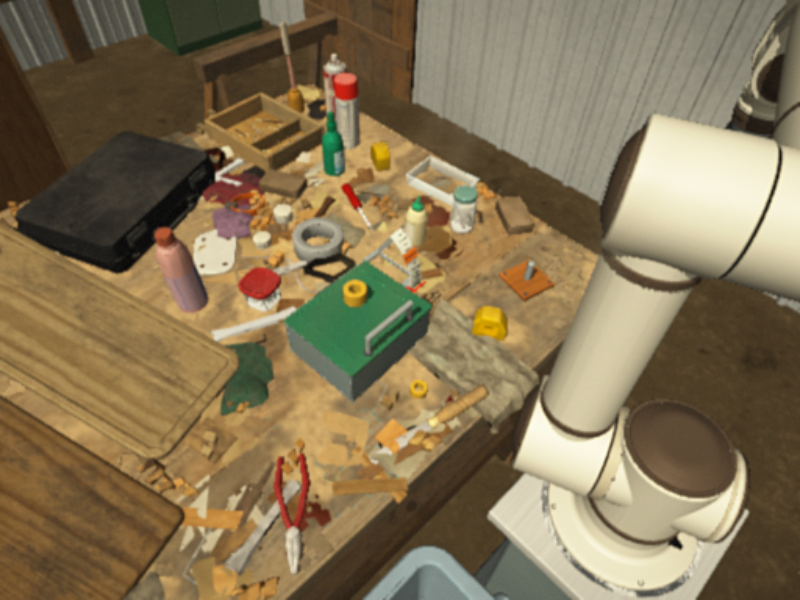

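View pics/top0.png

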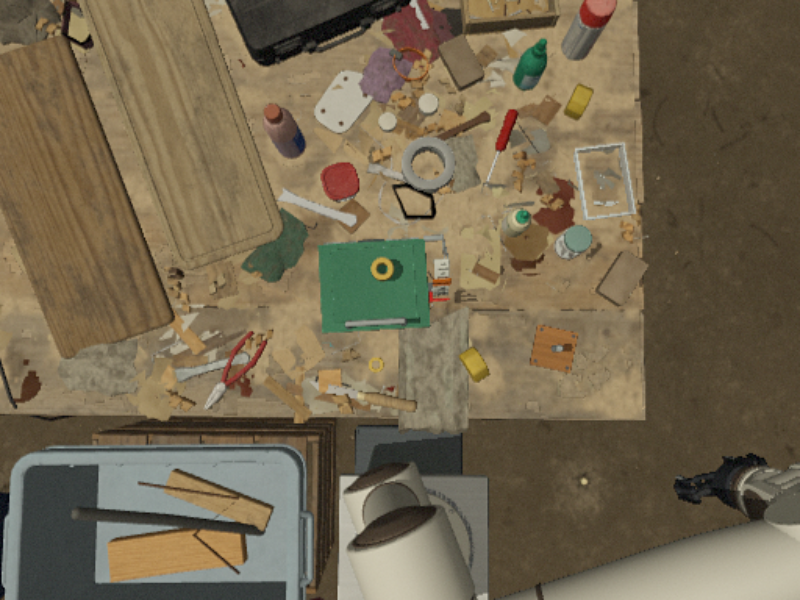

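Both views (800x600): candidates for the collar are the brass ring on the green cover (top 382,268; scene 355,292), a small brass ring on the bench (top 376,365; scene 419,388) and the grey tape roll (top 428,163). The larger brass one, on the cover, is the one meant. The stand is at top (555,348). The scale is to the right of the case at top (440,270). Next I measure.

```bash
python3 - <<'E'
from h import *
for n in('top','scene'):
    b,d=load(n); P=cloud(n,d); h=cv2.cvtColor(b,cv2.COLOR_BGR2HSV).astype(int)
    near=lambda c,r:np.hypot(P[...,0]-c[0],P[...,1]-c[1])<r
    g=(P[...,2]>92)&(P[...,2]<108)&(h[...,0]>50)&(h[...,0]<90)&(h[...,1]>100)&(P[...,0]<700)&(P[...,0]>250)
    k,l,st,_=cv2.connectedComponentsWithStats(g.astype(np.uint8)); i=1+st[1:,4].argmax(); q=P[l==i]
    c,wh,a=cv2.minAreaRect(q[:,:2].astype(np.float32)); print(n,'cover',c,wh,a,np.median(q[:,2]))
    C=np.array(c)
    t=(P[...,2]>118)&near(C,110)
    y=t&(h[...,0]>15)&(h[...,0]<35)&(h[...,1]>120)&(P[...,2]>126)&(P[...,2]<136)
    q=P[y]; print('collar top',y.sum(),cv2.minEnclosingCircle(q[:,:2].astype(np.float32)),np.median(q[:,2]), np.argwhere(y).mean(0))
    br=(P[...,2]>138)&(P[...,2]<156)&near(C,130)&(h[...,1]<80)
    q=P[br]; 
    if len(q)>5:
        m=q.mean(0); w=np.linalg.svd(q[:,:2]-m[:2])[2][0]; s=(q[:,:2]-m[:2])@w; print('bar',len(q),m,w,s.min(),s.max(),np.degrees(np.arctan2(w[1],w[0])))
    s=(h[...,0]>5)&(h[...,0]<15)&(h[...,1]>140)&(P[...,2]>5)&(P[...,2]<25)
    s&=near(np.array([390,-230]),120)
    q=P[s]; print('stand',len(q), cv2.minAreaRect(q[:,:2].astype(np.float32)),np.median(q[:,2]))
    s=near(np.array([390,-230]),90)&(P[...,2]>35)&(P[...,2]<75); q=P[s]; print('post',len(q),q[:,:2].mean(0) if len(q) else 0,q[:,2].max() if len(q) else 0, q[q[:,2]>60].mean(0))
b,d=load('scene'); cv2.imwrite('pics/c1.png',cv2.resize(b[140:260,170:360],None,fx=4,fy=4,interpolation=cv2.INTER_CUBIC))
E
```

```text
top cover (550.4683837890625, 88.28958129882812) (180.23851013183594, 218.38063049316406) 3.704983711242676 101.48705409026797
collar top 115 ((580.6806640625, 71.73451232910156), 22.402990341186523) 130.69160632664625 [171.42608696 244.19130435]
bar 152 [474.94498192  77.0820652  147.20423417] [ 0.28239961 -0.95929686] -63.896156087156264 132.38968867381263 -73.59652662797335
stand 117 ((426.79522705078125, -300.3416442871094), (88.64082336425781, 86.21800231933594), 78.25151824951172) 14.806411597918895
post 56 [ 399.38413194 -213.74292818] 70.42657718904616 [ 406.60788192 -223.858642     64.25278883]
scene cover (546.8654174804688, 89.81007385253906) (182.98208618164062, 221.46397399902344) 3.6670210361480713 100.3787069336521
collar top 111 ((579.4003295898438, 70.64137268066406), 23.552995681762695) 129.57202625271225 [184.43243243 226.72972973]
bar 171 [471.84567396  81.90162656 145.47886351] [ 0.26724929 -0.96362743] -61.236326076209224 136.09445425364828 -74.49935126238084
stand 427 ((423.1581726074219, -297.5681457519531), (90.01929473876953, 89.96805572509766), 78.93187713623047) 13.547321486164492
post 52 [ 407.34367111 -250.3163918 ] 64.8365794712787 [ 413.18401644 -257.03131093   62.65195695]
```

View pics/c1.png

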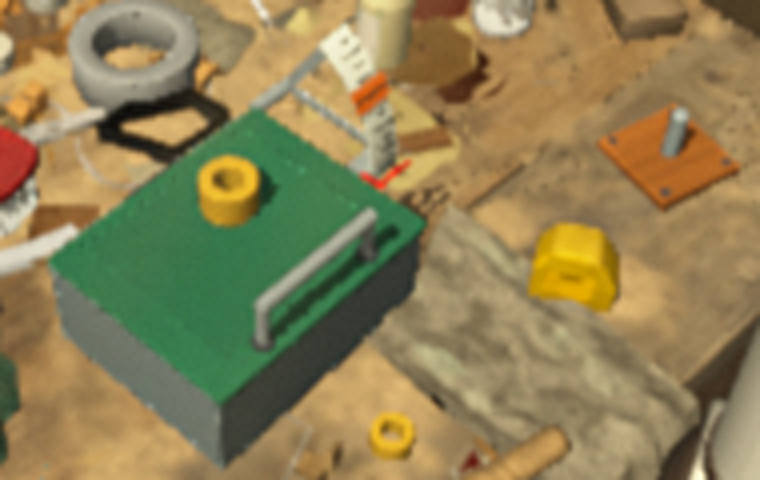

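The crop confirms the choice: the big brass ring stands on the cover behind the bar, and the small ring (crop 392,436) is on the bench. The orange mark is at crop (370,95), the red pointer at (383,178), and the post at (675,130).

```bash
cat >> h.py <<'E'
CASE=np.array([548.7,89.0,0]); YAW=0.0643
def case(P):
    c,s=np.cos(YAW),np.sin(YAW); return (P-CASE)@np.array([[c,-s,0],[s,c,0],[0,0,1]])
def world(p):
    c,s=np.cos(YAW),np.sin(YAW); return np.asarray(p)@np.array([[c,s,0],[-s,c,0],[0,0,1]])+CASE
def go(t,yaw=YAW):
    s=sense(); R=s['tcp_rot']; e=R.T@(np.asarray(t)-s['tcp_pos'])/50
    D=np.array([[-np.sin(yaw),np.cos(yaw),0],[np.cos(yaw),np.sin(yaw),0],[0,0,-1]]).T
    r=cv2.Rodrigues(R.T@D)[0].ravel()/1.5
    print('t',s['t'],'pos',np.round(s['tcp_pos'],1),'F',np.round(s['wrist_force'],1),'gap',round(s['finger_gap'],3),'\n shift',np.round(e,3),'turn',np.round(r,3))
E
python3 - <<'E'
from h import *
for n in('top','scene'):
    b,d=load(n); P=cloud(n,d); Q=case(P); h=cv2.cvtColor(b,cv2.COLOR_BGR2HSV).astype(int)
    reg=(Q[...,1]<-105)&(Q[...,1]>-175)&(Q[...,0]>-120)&(Q[...,0]<100)&(Q[...,2]>75)
    for nm,m in(('orange',(h[...,0]>5)&(h[...,0]<15)&(h[...,1]>170)),('red',((h[...,0]<5)|(h[...,0]>174))&(h[...,1]>170))):
        m=m&reg; q=Q[m]; a=np.arctan2(q[:,2]-94,90-q[:,0]); r=np.hypot(q[:,2]-94,90-q[:,0])
        print(n,nm,len(q),'ang',np.round(a,2).tolist()[:40],'mean',a.mean(),'r',r.mean(),'y',q[:,1].mean(),'px',np.argwhere(m).mean(0)[::-1])
        print(np.round(r).tolist()[:40])
    # post: rays of grey pixels near the stand
    s=(np.hypot(P[...,0]-425,P[...,1]+299)<45)&(P[...,2]>25); q=P[s]
    tip=s&(P[...,2]>60); vu=np.argwhere(tip)
    print('post',len(q),q[:,:2].mean(0),'tip',tip.sum(),plane(n,vu[:,1],vu[:,0],64.).mean(0))
E
```

```text
top orange 41 ang [0.72, 0.7, 0.68, 0.73, 0.71, 0.69, 0.7, 0.69, 0.69, 0.68, 0.69, 0.69, 0.67, 0.63, 0.68, 0.69, 0.66, 0.64, 0.67, 0.63, 0.64, 0.65, 0.61, 0.65, 0.66, 0.6, 0.63, 0.61, 0.62, 0.59, 0.64, 0.59, 0.61, 0.59, 0.62, 0.6, 0.59, 0.55, 0.56, 0.56] mean 0.6312075649531785 r 120.39080842115851 y -135.8877639504091 px [282.46341463 180.12195122]
[121.0, 120.0, 117.0, 124.0, 123.0, 121.0, 122.0, 121.0, 121.0, 121.0, 122.0, 122.0, 120.0, 115.0, 121.0, 123.0, 121.0, 119.0, 122.0, 119.0, 120.0, 121.0, 117.0, 122.0, 123.0, 117.0, 120.0, 120.0, 121.0, 119.0, 124.0, 119.0, 121.0, 119.0, 122.0, 121.0, 120.0, 118.0, 119.0, 119.0]
top red 25 ang [0.05, 0.01, 0.02, 0.03, 0.03, 0.04, 0.04, 0.04, 0.06, 0.02, 0.03, -0.01, 0.01, 0.05, 0.01, 0.01, -0.0, 0.02, 0.02, 0.0, 0.02, 0.03, 0.04, 0.01, 0.01] mean 0.02334250595524505 r 121.69849593652555 y -125.42403426724124 px [278.32 190.4 ]
[110.0, 110.0, 113.0, 114.0, 117.0, 117.0, 120.0, 120.0, 124.0, 123.0, 123.0, 123.0, 124.0, 124.0, 124.0, 124.0, 124.0, 125.0, 125.0, 125.0, 126.0, 127.0, 127.0, 127.0, 127.0]
post 29 [ 424.14453521 -297.10137959] 
[... 286 characters left out ...]
 0.59, 0.57, 0.55, 0.54] mean 0.4780719548246163 r 121.88168354087621 y -133.93707397764206 px [263.45714286 167.24285714]
[116.0, 121.0, 121.0, 119.0, 125.0, 121.0, 123.0, 121.0, 122.0, 119.0, 123.0, 121.0, 122.0, 122.0, 122.0, 120.0, 121.0, 121.0, 123.0, 123.0, 119.0, 120.0, 121.0, 118.0, 121.0, 121.0, 116.0, 124.0, 120.0, 123.0, 121.0, 121.0, 118.0, 123.0, 122.0, 119.0, 120.0, 119.0, 119.0, 120.0]
scene red 7 ang [0.01, 0.0, 0.03, 0.01, 0.02, 0.01, 0.01] mean 0.011707612587302806 r 122.95043746347679 y -119.46250268598558 px [264.         184.57142857]
[127.0, 114.0, 118.0, 122.0, 125.0, 127.0, 129.0]
post 45 [ 421.74504151 -296.02371894] tip 11 [ 422.71973923 -296.91376934   64.        ]
```

```bash
python3 -m inch '[[0,0,0,0,0,-0.1],[0,0,0,0,0,-0.1],[0,0,0,0,0,-0.1],[0,0,0,0,0,-0.1],[0,0,0,0,0,-0.1],[0,0,0,0,0,-0.1],[0,0,0,0,0,-0.1],[0,0,0,0,0,-0.1],[0,0,0,0,0,-0.03]]' 0; python3 -c "
from h import *
print(case(np.array([580,71,0])))
go([580,71,260]); print(sense()['joint_pos'])"
```

```text
t: 1.0
tcp_pos: [207.1, -508.6, 299.3]
tcp_rot: [[-0.073, 0.997, -0.003], [0.997, 0.073, 0.008], [0.008, -0.003, -1.0]]
wrist_force: [-0.2, -0.0, 0.4]
finger_gap: 1.002
[ 30.0787149  -19.97400586   0.        ]
t 1.0 pos [ 207.1 -508.6  299.3] F [-0.2 -0.   0.4] gap 1.002 
 shift [11.012  8.281  0.853] turn [-0.002 -0.005  0.006]
[-1.18402471e+00  9.04190139e-02  1.70630781e-01  1.65957534e+00
  1.32568800e-05  3.14109557e-01]
```

```bash
python3 -m inch '[[0.7,0.52,0,0,0,0],[0.7,0.52,0,0,0,0],[0.7,0.52,0,0,0,0],[0.7,0.52,0,0,0,0],[0.7,0.52,0,0,0,0],[0.7,0.52,0,0,0,0],[0.7,0.52,0,0,0,0],[0.7,0.52,0,0,0,0],[0.7,0.52,0,0,0,0],[0.7,0.52,0,0,0,0],[0.7,0.52,0,0,0,0],[0.7,0.52,0,0,0,0],[0.7,0.52,0,0,0,0],[0.7,0.52,0,0,0,0],[0.7,0.52,0,0,0,0]]'; python3 -c "
from h import *
go([580,71,230])"
```

```text
t: 2.5
tcp_pos: [566.5, 62.3, 297.4]
tcp_rot: [[-0.066, 0.998, -0.008], [0.998, 0.066, 0.012], [0.012, -0.007, -1.0]]
wrist_force: [0.0, -0.4, 0.4]
finger_gap: 1.004
t 2.5 pos [566.5  62.3 297.4] F [ 0.  -0.4  0.4] gap 1.004 
 shift [0.139 0.29  1.349] turn [-0.005 -0.008  0.001]
```

```bash
python3 -m inch '[[0.07,0.15,0.35,-0.005,-0.008,0],[0.07,0.14,0.5,0,0,0],[0,0,0.5,0,0,0],[0,0,0,0,0,0]]'; python3 -c "
from h import *
go([580,71,178])
b,d=snap('scene'); cv2.imwrite('pics/c2.png',cv2.resize(b[110:250,150:350],None,fx=4,fy=4,interpolation=cv2.INTER_CUBIC))"
```

```text
t: 2.9
tcp_pos: [582.9, 77.2, 224.8]
tcp_rot: [[-0.074, 0.997, -0.003], [0.997, 0.074, 0.0], [0.0, -0.002, -1.0]]
wrist_force: [0.0, -1.1, -0.3]
finger_gap: 1.003
t 2.9 pos [582.9  77.2 224.8] F [ 0.  -1.1 -0.3] gap 1.003 
 shift [-0.121 -0.066  0.936] turn [-0.002 -0.     0.006]
```

View pics/c2.png

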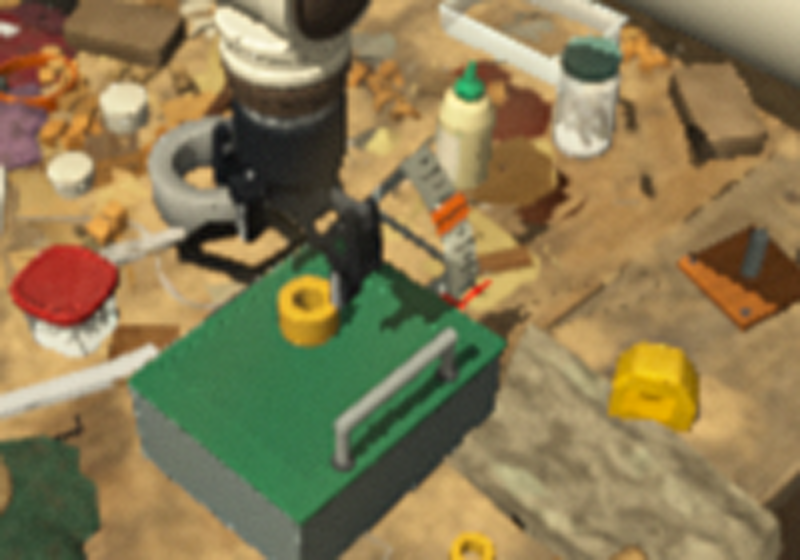

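The fingers straddle the ring (crop 310,300) from above and nothing is in the way, so I go down.

```bash
python3 -m inch '[[-0.12,-0.07,0.2,0,0,0],[0,0,0.3,0,0,0],[0,0,0.25,0,0,0],[0,0,0,0,0,0]]'; python3 -c "
from h import *
go([580,71,178])"
```

```text
t: 3.35
tcp_pos: [581.2, 70.5, 192.0]
tcp_rot: [[-0.072, 0.997, 0.005], [0.997, 0.072, 0.001], [0.001, 0.005, -1.0]]
wrist_force: [0.0, -0.9, 0.4]
finger_gap: 0.998
t 3.35 pos [581.2  70.5 192. ] F [ 0.  -0.9  0.4] gap 0.998 
 shift [ 0.011 -0.025  0.28 ] turn [ 0.003 -0.001  0.005]
```

```bash
python3 -m inch '[[0.01,-0.02,0.2,0,0,0],[0,0,0.12,0,0,0],[0,0,0,0,0,0],[0,0,0,0,0,0]]'; python3 -c "
from h import *
go([580,71,177])"; python3 -m inch '[[0,0,0,0,0,0],[0,0,0,0,0,0],[0,0,0,0,0,0],[0,0,0,0,0,0],[0,0,0,0,0,0],[0,0,0,0,0,0],[0,0,0,0,0,0],[0,0,0,0,0,0]]' 255
```

```text
t: 3.75
tcp_pos: [580.6, 71.2, 175.8]
tcp_rot: [[-0.072, 0.997, 0.006], [0.997, 0.072, 0.002], [0.001, 0.006, -1.0]]
wrist_force: [0.3, -0.4, -0.1]
finger_gap: 1.003
t 3.75 pos [580.6  71.2 175.8] F [ 0.3 -0.4 -0.1] gap 1.003 
 shift [-0.004 -0.011 -0.024] turn [ 0.004 -0.001  0.005]
t: 4.55
tcp_pos: [581.0, 71.3, 177.1]
tcp_rot: [[-0.072, 0.997, 0.008], [0.997, 0.072, 0.002], [0.001, 0.008, -1.0]]
wrist_force: [-0.5, -0.1, 0.5]
finger_gap: 0.524
```

```bash
python3 -m inch '[[0,0,-0.3,0,0,0],[0,0,-0.6,0,0,0],[0,0,-0.6,0,0,0],[-0.2,-0.1,-0.5,0,0,0],[-0.8,-0.35,0,0,0,0],[-0.8,-0.35,0,0,0,0],[-0.8,-0.35,0,0,0,0],[-0.8,-0.35,0,0,0,0],[-0.8,-0.35,0,0,0,0],[-0.8,-0.35,0,0,0,0],[-0.6,-0.2,0,0,0,0],[-0.4,-0.1,0,0,0,0],[0,0,0,0,0,0]]'; python3 -c "
from h import *
go([425.2,-298.3,170])"
```

```text
t: 5.85
tcp_pos: [472.5, -247.7, 292.6]
tcp_rot: [[-0.076, 0.997, 0.016], [0.997, 0.076, -0.002], [-0.003, 0.016, -1.0]]
wrist_force: [-0.0, -0.1, -1.7]
finger_gap: 0.521
t 5.85 pos [ 472.5 -247.7  292.6] F [-0.  -0.1 -1.7] gap 0.521 
 shift [-0.929 -1.059  2.439] turn [0.01  0.002 0.008]
```

```bash
python3 -m inch '[[-0.45,-0.5,0.4,0.01,0,0.008],[-0.45,-0.5,0.5,0,0,0],[0,0,0.6,0,0,0],[0,0,0.5,0,0,0],[0,0,0.2,0,0,0],[0,0,0,0,0,0],[0,0,0,0,0,0]]'; python3 -c "
from h import *
go([425.2,-298.3,160])"
```

```text
t: 6.55
tcp_pos: [426.7, -296.3, 186.0]
tcp_rot: [[-0.064, 0.998, 0.007], [0.998, 0.064, -0.006], [-0.006, 0.007, -1.0]]
wrist_force: [-0.0, 0.5, -1.5]
finger_gap: 0.522
t 6.55 pos [ 426.7 -296.3  186. ] F [-0.   0.5 -1.5] gap 0.522 
 shift [-0.035 -0.036  0.52 ] turn [0.004 0.004 0.   ]
```

```bash
python3 -m inch '[[-0.03,-0.03,0.2,0.004,0.004,0],[0,0,0.3,0,0,0],[0,0,0.2,0,0,0],[0,0,0,0,0,0],[0,0,0,0,0,0]]'; python3 -c "
from h import *
go([425.2,-298.3,146])
for n in('top','scene'):
    b,d=snap(n); P=cloud(n,d); h=cv2.cvtColor(b,cv2.COLOR_BGR2HSV).astype(int)
    near=np.hypot(P[...,0]-425,P[...,1]+298)<60
    m=near&(P[...,2]>60)&(P[...,2]<115)&(h[...,0]>17)&(h[...,0]<35)&(h[...,1]>120)
    q=P[m]; print(n,m.sum(),q.mean(0) if len(q) else 0,q[:,2].min(),q[:,2].max(),np.argwhere(m).mean(0)[::-1])
    s=near&(P[...,2]>5)&(P[...,2]<22)&(h[...,0]<16)&(h[...,1]>140); q=P[s]; print('base',len(q),cv2.minAreaRect(q[:,:2].astype(np.float32)))
    if n=='scene': a=cv2.resize(b[120:220,290:390],None,fx=4,fy=4,interpolation=2)
    else: t=cv2.resize(b[170:270,300:400],None,fx=4,fy=4,interpolation=2)
cv2.imwrite('pics/c3.png',np.hstack([a,t]))"
```

```text
t: 7.05
tcp_pos: [426.9, -298.0, 150.8]
tcp_rot: [[-0.066, 0.998, 0.003], [0.998, 0.066, -0.002], [-0.002, 0.003, -1.0]]
wrist_force: [0.6, -0.5, -0.3]
finger_gap: 0.52
t 7.05 pos [ 426.9 -298.   150.8] F [ 0.6 -0.5 -0.3] gap 0.52 
 shift [-0.003 -0.034  0.097] turn [0.002 0.001 0.001]
top 57 [ 426.2294108  -280.92182579   99.06872441] 78.84799368640711 108.54785119192252 [354.38596491 222.0877193 ]
base 292 ((428.7418212890625, -288.91436767578125), (68.82752227783203, 88.7671127319336), 81.08985900878906)
scene 171 [ 424.49865609 -291.03073472   95.48819589] 73.95814194036484 110.42597399595604 [340.02339181 161.79532164]
base 432 ((423.2805480957031, -297.856201171875), (90.32140350341797, 92.53729248046875), 77.59902954101562)
```

View pics/c3.png

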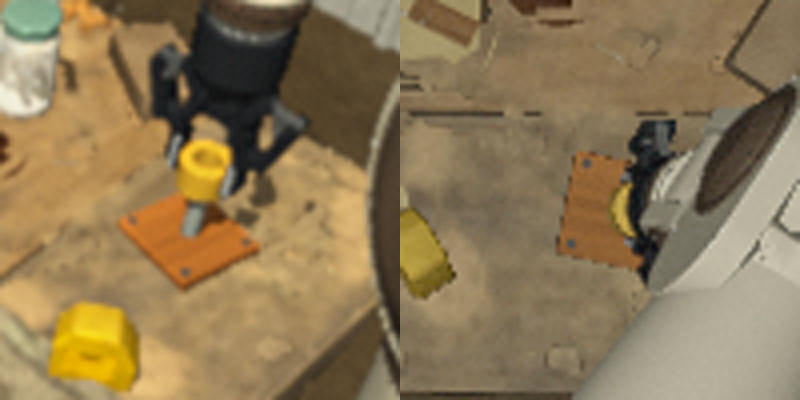

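The left half (scene view) shows the collar (205,170) hanging over the post (193,218). Next is a quick circle fit to the collar's top face for the fine offset.

```bash
python3 -c "
from h import *
b,d=load('scene'); P=cloud('scene',d); h=cv2.cvtColor(b,cv2.COLOR_BGR2HSV).astype(int)
near=np.hypot(P[...,0]-425,P[...,1]+298)<45
y=near&(P[...,2]>60)&(P[...,2]<115)&(h[...,0]>17)&(h[...,0]<35)&(h[...,1]>120)
for zl in (99,101): q=P[y&(P[...,2]>zl)]; print('top face',len(q),cv2.minEnclosingCircle(q[:,:2].astype(np.float32)),np.median(q[:,2]))
p=near&(P[...,2]>20)&(P[...,2]<62)&(h[...,1]<90); q=P[p]; print('post',len(q),np.round(q.mean(0),1),'fing?',np.round(q.max(0)),np.round(q.min(0)))
vu=np.argwhere(y); print('cols',vu.min(0),vu.max(0))
# dark bore hole
c=(near&(P[...,2]>85)&(P[...,2]<115)); 
# pixels of expected axis points, for collar at current xy guess and post
m=camera_model('scene'); T=np.linalg.inv(np.array(m['T'])); f=192/np.tan(np.radians(m['vfov'])/2)
for X in ([424,-297.5,104],[424,-297.5,74],[424,-297.5,64],[424,-297.5,14]):
    c=T@np.r_[X,1]; print(X,m['cx']+f*c[0]/-c[2],m['cy']-f*c[1]/-c[2])
"
```

```text
top face 81 ((425.4436950683594, -296.18389892578125), 23.005878448486328) 102.60761968608438
top face 68 ((425.4436950683594, -296.18389892578125), 23.005878448486328) 102.97813111194296
post 31 [ 420.4 -294.7   36.6] fing? [ 428. -291.   53.] [ 416. -304.   21.]
cols [155 334] [169 347]
[424, -297.5, 104] 341.86497903380274 159.0912792720271
[424, -297.5, 74] 339.96448249065276 165.53406124043656
[424, -297.5, 64] 339.3469411613216 167.627558413953
[424, -297.5, 14] 336.3723398548737 177.71161130500664
```

```bash
python3 -m inch '[[-0.03,-0.04,0.05,0,0,0],[0,0,0.15,0,0,0],[0,0,0.15,0,0,0],[0,0,0.15,0,0,0],[0,0,0,0,0,0]]'; python3 -c "
from h import *
go([424.9,-299.5,91])"
```

```text
t: 7.65
tcp_pos: [425.1, -300.2, 124.6]
tcp_rot: [[-0.066, 0.998, 0.004], [0.998, 0.066, -0.003], [-0.003, 0.004, -1.0]]
wrist_force: [-0.4, -0.2, -1.2]
finger_gap: 0.522
t 7.65 pos [ 425.1 -300.2  124.6] F [-0.4 -0.2 -1.2] gap 0.522 
 shift [ 0.015 -0.006  0.672] turn [0.003 0.002 0.001]
```

```bash
python3 -m inch '[[0.01,0,0.2,0,0,0],[0,0,0.2,0,0,0],[0,0,0.13,0,0,0],[0,0,0.06,0,0,0],[0,0,0,0,0,0]]'; python3 -c "
from h import *
go([424.9,-299.5,91])"
```

```text
t: 8.15
tcp_pos: [424.9, -299.4, 91.7]
tcp_rot: [[-0.066, 0.998, 0.003], [0.998, 0.066, -0.002], [-0.002, 0.003, -1.0]]
wrist_force: [-0.1, 0.2, -1.3]
finger_gap: 0.524
t 8.15 pos [ 424.9 -299.4   91.7] F [-0.1  0.2 -1.3] gap 0.524 
 shift [-0.002 -0.001  0.014] turn [0.002 0.001 0.001]
```

Down to within about 1 mm with no side force. I'll release, wait and withdraw straight up, then look.

```bash
python3 -m inch '[[0,0,0.02,0,0,0],[0,0,0,0,0,0],[0,0,0,0,0,0],[0,0,0,0,0,0],[0,0,0,0,0,0],[0,0,0,0,0,0],[0,0,-0.2,0,0,0],[0,0,-0.4,0,0,0],[0,0,-0.6,0,0,0],[0,0,-0.8,0,0,0],[0,0,-0.8,0,0,0],[0,0,-0.8,0,0,0],[0,0,-0.8,0,0,0],[0,0,-0.3,0,0,0],[0,0,0,0,0,0]]' 0; python3 -c "
from h import *
bar=world([-80,0,142]); print(bar); go([bar[0],bar[1],260])
b,d=snap('scene'); P=cloud('scene',d); h=cv2.cvtColor(b,cv2.COLOR_BGR2HSV).astype(int)
near=np.hypot(P[...,0]-425,P[...,1]+298)<60
y=near&(P[...,2]>16)&(h[...,0]>17)&(h[...,0]<35)&(h[...,1]>120)
q=P[y&(P[...,2]>40)]; print(y.sum(),cv2.minEnclosingCircle(q[:,:2].astype(np.float32)),np.median(q[:,2]),P[y][:,2].min())
cv2.imwrite('pics/c4.png',np.hstack([cv2.resize(b[120:220,290:390],None,fx=4,fy=4,interpolation=2),cv2.resize(b[140:240,200:300],None,fx=4,fy=4,interpolation=2)]))
# bar: measure with original images
for n in ('scene',):
    Q=case(P); m=(Q[...,2]>143)&(Q[...,2]<151)&(abs(Q[...,1])<45)&(Q[...,0]<-55)&(Q[...,0]>-110); q=Q[m]
    print(n,len(q),np.round(q.mean(0),1)); print(np.polyfit(q[:,1],q[:,0],1))
"
```

```text
t: 9.65
tcp_pos: [422.5, -297.9, 342.1]
tcp_rot: [[-0.066, 0.998, 0.008], [0.998, 0.066, -0.005], [-0.005, 0.007, -1.0]]
wrist_force: [-1.0, -0.1, -0.2]
finger_gap: 0.996
[468.86532263  83.8595439  142.        ]
t 9.65 pos [ 422.5 -297.9  342.1] F [-1.  -0.1 -0.2] gap 0.996 
 shift [7.566 1.414 1.613] turn [0.005 0.004 0.001]
141 ((405.78558349609375, -289.6866760253906), 39.04763412475586) 43.82847404155217 16.477568417036537
scene 103 [-79.7   2.4 146.6]
[-9.00848389e-03 -7.96588656e+01]
```

View pics/c4.png

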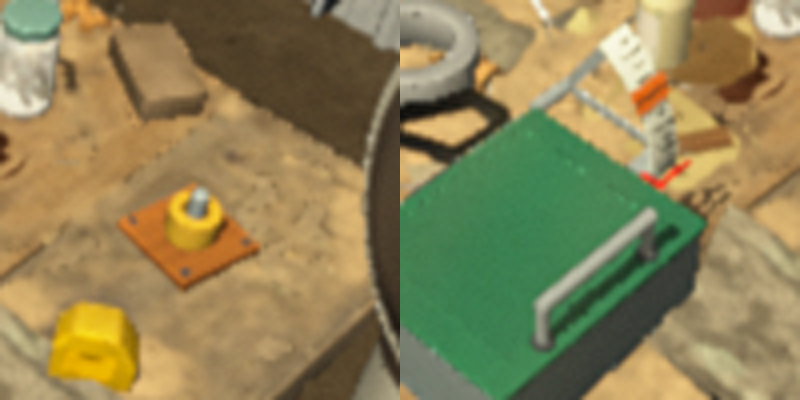

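The collar is seated: it lies flat on the base with the post standing out of it (left half 195,215), and its top face is at z≈44. The cover is shut and its bar clear. On to the bar.

```bash
python3 -m inch '[[0.4,0.1,0,0,0,0],[0.8,0.15,0,0,0,0],[0.8,0.15,0,0,0,0],[0.8,0.15,0,0,0,0],[0.8,0.15,0.1,0,0,0],[0.8,0.15,0.1,0,0,0],[0.8,0.15,0.1,0,0,0],[0.8,0.15,0.1,0,0,0],[0.8,0.15,0.1,0,0,0],[0.5,0.1,0.2,0,0,0],[0,0,0,0,0,0]]' 100; python3 -c "
from h import *
go([468.9,83.9,240])"
```

```text
t: 10.8
tcp_pos: [465.7, 84.2, 287.1]
tcp_rot: [[-0.062, 0.998, -0.012], [0.998, 0.062, -0.002], [-0.001, -0.012, -1.0]]
wrist_force: [-0.3, 0.9, -0.2]
finger_gap: 0.609
t 10.8 pos [465.7  84.2 287.1] F [-0.3  0.9 -0.2] gap 0.609 
 shift [-0.009  0.075  0.941] turn [-0.008  0.001 -0.002]
```

```bash
python3 -m inch '[[0,0.07,0.4,-0.008,0,0],[0,0,0.5,0,0,0],[0,0,0.45,0,0,0],[0,0,0.35,0,0,0],[0,0,0,0,0,0],[0,0,0,0,0,0]]'; python3 -c "
from h import *
go([468.9,83.9,195])"
```

```text
t: 11.4
tcp_pos: [466.0, 82.1, 194.2]
tcp_rot: [[-0.063, 0.998, -0.007], [0.998, 0.063, -0.004], [-0.003, -0.008, -1.0]]
wrist_force: [-0.3, 0.1, 0.4]
finger_gap: 0.607
t 11.4 pos [466.   82.1 194.2] F [-0.3  0.1  0.4] gap 0.607 
 shift [ 0.033  0.061 -0.017] turn [-0.005  0.002 -0.001]
```

```bash
python3 -m inch '[[0.03,0.06,0,-0.005,0,0],[0,0,0,0,0,0]]'; python3 -m inch '[[0,0,0,0,0,0],[0,0,0,0,0,0],[0,0,0,0,0,0],[0,0,0,0,0,0],[0,0,0,0,0,0],[0,0,0,0,0,0],[0,0,0,0,0,0],[0,0,0,0,0,0]]' 255;  python3 -c "
from h import *
go([468.9,83.9,195])"
```

```text
t: 11.6
tcp_pos: [469.4, 83.3, 195.5]
tcp_rot: [[-0.062, 0.998, 0.002], [0.998, 0.062, -0.003], [-0.003, 0.002, -1.0]]
wrist_force: [-0.3, 0.3, 0.2]
finger_gap: 0.607
t: 12.4
tcp_pos: [471.8, 83.6, 197.5]
tcp_rot: [[-0.063, 0.998, 0.009], [0.998, 0.063, -0.003], [-0.003, 0.009, -1.0]]
wrist_force: [0.8, 1.0, -1.5]
finger_gap: 0.115
t 12.4 pos [471.8  83.6 197.5] F [ 0.8  1.  -1.5] gap 0.115 
 shift [ 0.011 -0.058  0.05 ] turn [ 0.006  0.002 -0.001]
```

```bash
python3 -m inch '[[0,0.05,-0.17,0,0,0],[0,0.06,-0.17,0,0,0],[0,0.07,-0.16,0,0,0],[0,0.08,-0.16,0,0,0],[0,0.09,-0.15,0,0,0],[0,0.095,-0.15,0,0,0],[0,0.1,-0.14,0,0,0],[0,0,0,0,0,0]]';  python3 -c "
from h import *
go([471.8+59.5,83.6+3.8,197.5+89.8])"
```

```text
t: 13.2
tcp_pos: [498.8, 85.5, 254.6]
tcp_rot: [[-0.063, 0.998, -0.0], [0.998, 0.063, -0.003], [-0.003, -0.0, -1.0]]
wrist_force: [-3.0, -0.2, -4.3]
finger_gap: 0.107
t 13.2 pos [498.8  85.5 254.6] F [-3.  -0.2 -4.3] gap 0.107 
 shift [-0.005  0.652 -0.653] turn [-0.     0.002 -0.001]
```

```bash
python3 -m inch '[[0,0.11,-0.14,0,0,0],[0,0.12,-0.13,0,0,0],[0,0.13,-0.13,0,0,0],[0,0.13,-0.12,0,0,0],[0,0.08,-0.07,0,0,0],[0,0,0,0,0,0]]';  cat > chk.py <<'E'
from h import *
go([471.8+59.5,83.6+3.8,197.5+89.8])
for n in('scene','top'):
    b,d=snap(n); P=cloud(n,d); Q=case(P); h=cv2.cvtColor(b,cv2.COLOR_BGR2HSV).astype(int)
    reg=(Q[...,1]<-105)&(Q[...,1]>-175)&(Q[...,0]>-120)&(Q[...,0]<100)&(Q[...,2]>75)
    for nm,m in(('orange',(h[...,0]>5)&(h[...,0]<15)&(h[...,1]>150)),('red',((h[...,0]<5)|(h[...,0]>174))&(h[...,1]>170))):
        q=Q[m&reg]; a=np.arctan2(q[:,2]-94,90-q[:,0])
        if len(q): print(n,nm,len(q),'ang',np.round(np.percentile(a,[5,50,95]),3),a.mean().round(3))
a,_=load('scene'); t,_=load('top')
import sys
cv2.imwrite('pics/%s.png'%sys.argv[1],np.hstack([cv2.resize(a[135:195,225:285],(400,400),interpolation=2),cv2.resize(t[145:205,245:305],(400,400),interpolation=2)]))
E
python3 chk.py m1
```

```text
t: 13.8
tcp_pos: [525.2, 87.3, 284.5]
tcp_rot: [[-0.063, 0.998, -0.01], [0.998, 0.063, -0.004], [-0.003, -0.01, -1.0]]
wrist_force: [-4.7, -0.7, -6.7]
finger_gap: 0.114
t 13.8 pos [525.2  87.3 284.5] F [-4.7 -0.7 -6.7] gap 0.114 
 shift [-0.006  0.121 -0.057] turn [-0.007  0.002 -0.001]
scene orange 51 ang [0.577 0.624 0.677] 0.621
top orange 50 ang [0.553 0.637 0.715] 0.637
top red 24 ang [0.579 0.602 0.624] 0.603
```

View pics/m1.png

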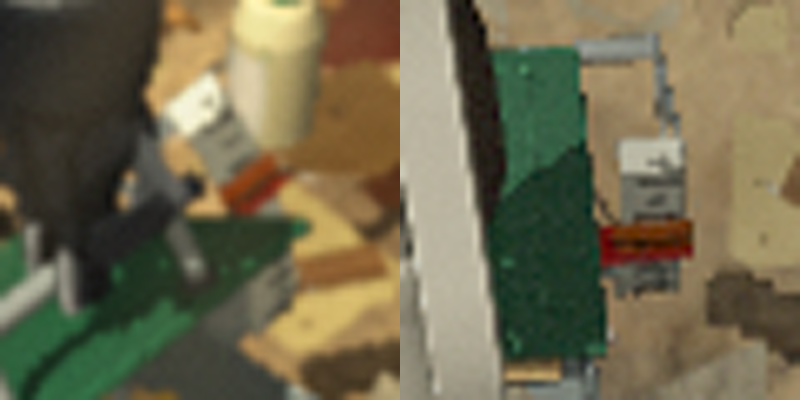

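The pointer (right half 640,260) lies over the lower part of the orange mark. It needs about 0.035 rad more.

```bash
python3 -m inch '[[0,0.05,-0.04,-0.004,0,0],[0,0.05,-0.04,0,0,0],[0,0,0,0,0,0],[0,0,0,0,0,0]]'; python3 chk.py m2
```

```text
t: 14.3
tcp_pos: [527.3, 87.5, 286.3]
tcp_rot: [[-0.064, 0.998, -0.011], [0.998, 0.064, -0.004], [-0.003, -0.012, -1.0]]
wrist_force: [-5.5, -0.1, -7.4]
finger_gap: 0.117
t 14.3 pos [527.3  87.5 286.3] F [-5.5 -0.1 -7.4] gap 0.117 
 shift [-0.007  0.08  -0.021] turn [-0.008  0.002 -0.   ]
scene orange 55 ang [0.55  0.623 0.675] 0.624
top orange 38 ang [0.58  0.653 0.703] 0.653
top red 25 ang [0.594 0.616 0.636] 0.615
```

View pics/m2.png

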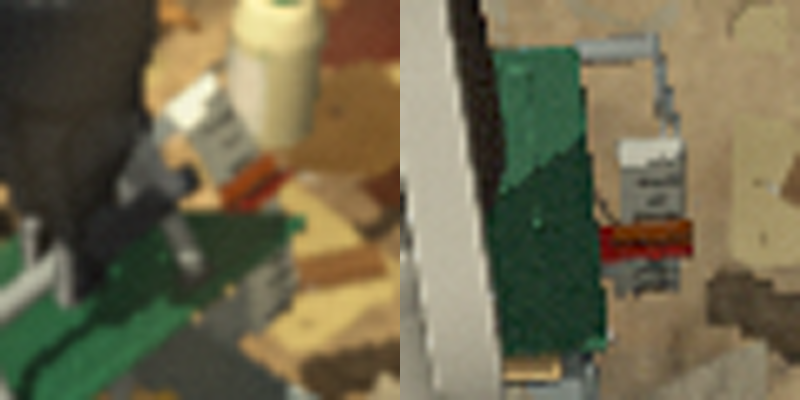

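```bash
python3 -m inch '[[0,0.06,-0.05,-0.004,0,0],[0,0.05,-0.05,0,0,0],[0,0,0,0,0,0],[0,0,0,0,0,0]]'; python3 chk.py m3
```

```text
t: 14.8
tcp_pos: [531.1, 87.8, 290.0]
tcp_rot: [[-0.064, 0.998, -0.009], [0.998, 0.064, -0.004], [-0.004, -0.01, -1.0]]
wrist_force: [-3.4, -1.3, -5.3]
finger_gap: 0.116
t 14.8 pos [531.1  87.8 290. ] F [-3.4 -1.3 -5.3] gap 0.116 
 shift [-0.007  0.004  0.054] turn [-0.006  0.002 -0.   ]
scene orange 47 ang [0.563 0.636 0.677] 0.632
top orange 32 ang [0.626 0.673 0.705] 0.669
top red 27 ang [0.628 0.647 0.665] 0.645
```

```bash
python3 -m inch '[[0,0,0,0,0,0],[0,0,0,0,0,0],[0,0,0,0,0,0],[0,0,0,0,0,0],[0,0,0,0,0,0],[0,0,0,0,0,0],[0,0,0,0,0,0],[0,0,0,0,0,0],[0,0,0,0,0,0],[0,0,0,0,0,0]]'; python3 chk.py m4; python3 -c "
from h import *
print(np.abs(sense()['qd']).max())"
```

```text
t: 15.9
tcp_pos: [531.0, 87.8, 290.0]
tcp_rot: [[-0.064, 0.998, -0.009], [0.998, 0.064, -0.004], [-0.003, -0.01, -1.0]]
wrist_force: [-4.5, -0.4, -6.4]
finger_gap: 0.111
t 15.9 pos [531.   87.8 290. ] F [-4.5 -0.4 -6.4] gap 0.111 
 shift [-0.007  0.006  0.053] turn [-0.006  0.002 -0.   ]
scene orange 48 ang [0.558 0.64  0.674] 0.633
top orange 30 ang [0.623 0.664 0.712] 0.665
top red 27 ang [0.623 0.649 0.667] 0.645
0.0008064242116118063
```

View pics/m4.png

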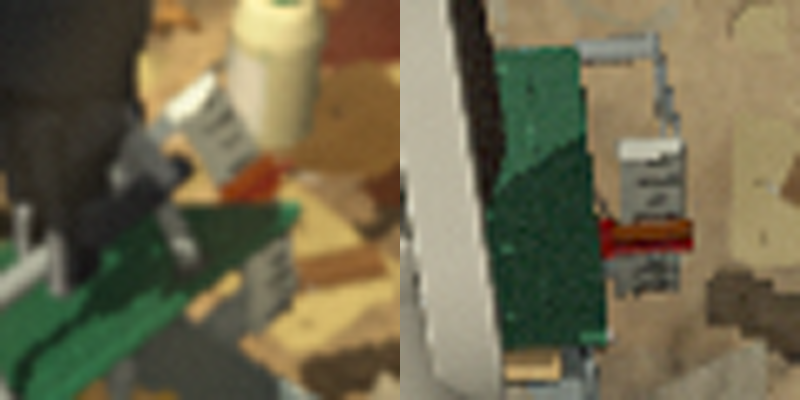

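The red pointer (right half 640,240) now lies along the middle of the orange mark, and the arm is still. I'm handing in.

```bash
python3 -c "
from cell import finish_job
print(finish_job())"
```

```text
the job is handed in; nothing more can be done
None
```

I put the collar over the post, then lifted the cover by its bar to the orange mark and handed in with the fingers still holding it there. The clock stood at about 16 s of the 59 s allowed. No verdict was reported.

- **Collar:** after I let go, the picture showed it flat on the wooden base with the post standing out of it, its top face at about 44 mm as expected. The circle fit on that picture was spoiled by other pixels in the mask, so the final sideways centring was judged by eye. I did not look at the collar again after lifting the cover.
- **Pointer:** the top camera read 0.645 rad for the pointer, or about 0.625 after taking off the 0.02 rad it read with the cover shut. The mark's middle came out at 0.62 to 0.635 rad from the two cameras. The scene camera could not pick the red pointer out in the raised pose, so the pointer angle comes from the top camera alone.
- **Holding:** over a one-second wait the tool moved about 0.1 mm, the joints were still, and about 6 N of the cover's load was on the fingers.
- **Other things:** the arm kept clear of the jar, tape measure, glue and pliers, but I did not measure their positions again at the end.

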